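# Unpin, unbolt and hold a splash-guard gate ajar

## Task

Pull the long stop pin (yellow handle) straight up out of the sleeve in front of the splash-guard gate and leave it standing in the upright orange cup. Then take the bolt by its red knob, lift its sagging nose over the bent lip of the keeper while drawing the bolt fully back, and swing the spring-closed gate about 20 degrees open towards you. Finish while still gripping the red knob and holding the gate ajar and still; leave the three bottles alone.

Things in the scene. Friction and masses are not known exactly. Their poses are not given: they have to be found in the camera images.
- guard: Splash guard, fixed: grey base plate 180 x 300 x 8 mm (its x -55 to 125, y -150 to 150 mm), clear wings and back 93 mm high, gate in front. Origin on the worktop in the plane of the closed gate; x points to the back of the guard, y along the gate from hinge to latch post, z up. The gate's vertical hinge axis is at x 0, y -110 mm.
- lip (a point): Top of the keeper's bent lip on the latch post, 116 mm above the worktop, 4 mm thick along the gate, 10 mm above the underside of the resting nose, which lies 3 mm behind it. Beyond it two keeper cheeks, 22 mm apart, 146 mm above the worktop, stop the nose from swinging out with the gate.
- sleeve_mouth (a point): Centre of the mouth of the pin's upright steel sleeve on the guard, 45 mm above the worktop, 27 mm in front of the gate plane, at y = 85 mm of the guard; bore 13 mm, 33 mm deep. The pin standing there stops the gate at about 4 degrees.
- pin: Loose stop pin, 166 mm long, 60 g: steel rod 10 mm in diameter with a yellow handle 16 mm in diameter over its top 48 mm. Origin at the centre of its lower end, z along the pin to the handle. At the start it stands in the sleeve, lower end 12 mm above the worktop.
- pin_grip (a point): Point on the pin's axis in the yellow handle, 146 mm above its lower end, 20 mm below its top.
- pin_tip (a point): Centre of the pin's lower end (the same point as the pin's origin).
- cup: Loose orange plastic cup, open at the top, 90 mm high, rim radius 36 mm outside, wall 4 mm, narrowing slightly towards a flat floor about 5 mm thick, 250 g. Origin at the centre of its underside, z up. Behind it (x over 0.47 m, y 0.13 to 0.45 m) stand a blue stirrer and an electrode stand up to about 0.4 m high: pass in front of them.
- bolt: Sagging steel bolt on the gate, 120 g: rod 10 mm thick with a down-turned nose. Origin on its pivot, 123 mm above the worktop; y along the rod to the nose (174 mm off), z up. It slides along the gate and tips up at most 0.14 rad, sagging back by itself. Knob 100 mm from the pivot: 6 mm of lift there just brings the nose over the lip, 9 to 12 mm clears it well; 14 mm is the stop.
- knob (a point): Middle of the bolt's upright red grip, 14 mm thick, 20 mm of it below and 18 mm above this point; moves with bolt and gate. Pinch it from above across the gate (a finger in front, one behind): the bolt can then tip between the fingers. Near it nothing but the standing pin is over 140 mm high, save the keeper cheeks (146 mm), 62 mm off along the gate.
- draw (a joint): How far the bolt is drawn back along the gate towards the hinge, m: 0 = fully shot into the keeper, 0.040 = end stop; friction about 1.5 N. It goes no further than about 3 mm unless the nose is lifted over the lip, and the nose is out of the keeper from 0.020 on, after which it may sag again.
- gate (a joint): Gate angle, rad: 0 = closed, grows as the gate swings towards the robot about its hinge (counter-clockwise from above), stop at 1.0. A spring of about 0.3 to 0.45 Nm shuts it; the knob is 160 mm from the hinge axis with the bolt shot, 120 mm with it fully drawn.
- pink_bottle: Bystander: pink bottle with a white cap, 37 x 37 x 86 mm, standing on the base plate inside the guard. Origin at the centre of its underside.
- blue_bottle: Bystander: blue bottle with a white cap, 52 x 52 x 108 mm, on the worktop right of the guard. Origin at the centre of its underside.
- brown_dropper: Bystander: small brown bottle with a black cap, 33 x 33 x 62 mm, on the worktop right of the guard. Origin at the centre of its underside.

How it is judged:
By the outcome, as a careful person would: the job done as asked, in the order asked, and still so for the second after the job is handed in, while the arm keeps its last pose, push and grip.
It also fails if it takes over 54 s, if anything falls off the work surface, if the arm or the gripper's body presses on something with over 40 N, if the wrist force passes 120 N, or if a joint passes its speed limit or range.

## Robot

A 6-joint arm with a two-finger parallel gripper is mounted at the origin on a cart in front of the work surface, level with it; the furniture and walls round the work are solid. World frame = base frame: x ahead of the robot, y to its left, z up, the work surface at z = 0. Lengths are in m, angles in rad, forces in N, time in s.
With the tool pointing down it reaches from about 0.225 to 0.875 m from the base axis. Payload 3.4 kg.
Tool frame: the origin (TCP) lies on the centre line of the jaws, within the pads' length; the fingertips stand 11 mm ahead of it and the grasp point (between the pads) lies 8 mm behind it; z points along the fingers, y is the line along which they close (so a half turn about z gives the same grasp; the last joint's range is limited). The gripper opens to 85 mm and grips with 20 to 120 N. Pads are 22 mm wide; open, the fingers measure 114 mm over their backs; the gripper's body (76 mm by 85 mm) begins 54 mm behind the grasp point. The pads swing forward as they close: fully open they stand 13 mm farther back than shut.
Start: joints at [-0.121, 0.276, 1.505, -0, 1.361, -0.121], TCP at [0.575, -0, 0.242] pointing down, gripper open.
Joint ranges: [-2.89, 2.89], [-0.75, 2.08], [0.22, 2.7], [-1.18, 4.32], [0.11, 2.71], [-2.7, 2.7]. Speed limits (rad/s): [2.57, 2.57, 3.14, 3.14, 3.14, 3.14].

## Interface

Orientations are given as a unit quaternion [w, x, y, z].
In Python, from rig import manip, eyes, job gives the robot as it stands.
- The arm moves only by the tool drive_tool, never from a script. Its argument "rows" is a list of rows, each a list of 3 entries, a list of its own where there are three numbers: the turn, a rotation vector about the world's x, y, z in rad, then the shift along the world's x, y, z in cm, then the finger opening in cm, from 0 to 8.54. A call has 1 to 8 rows; each row shifts and turns the commanded pose from where the row before left it; what a row does not reach is not made up. A row lasts 1/8 s, in which the tool goes at most 62.5 mm and 10.7 degrees, less where a joint would pass 70% of its speed; a pose out of reach is approached as far as the arm can. A call is refused whole if a number of a shift passes 6.25 or a number of a turn 0.188, either way. A call with a gripper value outside its range is refused whole. The fingers move at their own pace and stop on an object; "force" is the grip in N (left out, the last holds). Time passes only in rows, so rows that do not move let the fingers close. It gives the time, the measured TCP pose, the force, the opening and the grip force at its end, in the units of the state.
- manip.get_state(): the state, without advancing time (a new reading comes with each control period).
- eyes.get_image(name): name is "scene" or "side" or "wrist"; returns the picture (400x640x3 uint8, red, green, blue); there is no depth.
- eyes.get_calibration(name): a dict with "camera_matrix" (3x3 intrinsics, pixels), "k1" (the pictures are not rectified: a ray, as slopes to the right and down, at radius r is drawn at 1 + k1 r^2 times it, then the intrinsics apply), "view" (4x4, takes a point from world to camera coordinates). Camera axes: x right, y up, looking along -z (the intrinsics and any distortion apply to the point x, -y, -z); pixel columns grow to the right and rows downward; lengths in m; the calibration is good to about 2 mm. A picture is of the moment at which its call begins: read the wrist's pose just before it. get_calibration takes no time and is no camera call; for the wrist camera it gives the pose at the moment of the call.
- job.sign_off(): hands the job in; it is judged then, once.
The state is a dict: "clock": time; "qpos": joint angles; "qd": joint speeds; "effort": joint torques, N m; "position": TCP position; "ee_rot": TCP orientation; "contact_force": force on the tool from outside, world axes, zero at the start; "moment": the same for the moment, N m; "width": finger opening in m; "gripper_force": force on a finger pad.
Only numpy, scipy, OpenCV 4.12 (cv2) and the standard library are available. Lean on these libraries where they do the work, as an engineer would, in place of code of your own. Each camera call takes 0.05 s, during which the arm holds its last target. There are 200 camera calls.

## Working session

There is one attempt and no reset: what is moved stays moved. The work goes in short steps, Python scripts to look and compute and a tool call to move; the robot and the scene stay as the last step left them, time stands still between calls to the robot, and variables do not carry over. Pictures are saved under pics/ and viewed, at most 10 in all, crops included, and the job is handed in when it is done.

Besides the shell and the picture viewer there is one more tool, called after ">>>" by a JSON object that holds its "api" and its "payload". drive_tool: Moves the arm, as the interface text tells. Its arguments: {"type":"object","properties":{"rows":{"type":"array"},"force":{"type":"number"}},"required":["rows"]}

```bash
mkdir -p pics; ls; cat > h.py <<'E'
import numpy as np, cv2
from rig import manip, eyes, job
def snap(n,f=None):
    c=eyes.get_calibration(n); im=eyes.get_image(n)
    if f: cv2.imwrite('pics/'+f,im[:,:,::-1])
    return im,c
def ray(c,u,v):
    K=np.array(c['camera_matrix'],float); k=c['k1']
    d=np.array([(u-K[0,2])/K[0,0],(v-K[1,2])/K[1,1]]); s=d.copy()
    for _ in range(30): s=d/(1+k*(s@s))
    V=np.array(c['view']); R=V[:3,:3]
    return -R.T@V[:3,3], R.T@np.array([s[0],-s[1],-1.])
def onz(c,u,v,z):
    o,d=ray(c,u,v); return o+d*(z-o[2])/d[2]
def tri(*rs):
    A=0;b=0
    for o,d in rs:
        d=d/np.linalg.norm(d);P=np.eye(3)-np.outer(d,d);A=A+P;b=b+P@o
    p=np.linalg.solve(A,b)
    return p,[np.linalg.norm((np.eye(3)-np.outer(d,d)/(d@d))@(p-o)) for o,d in rs]
def proj(c,p):
    K=np.array(c['camera_matrix'],float);V=np.array(c['view']);q=V[:3,:3]@p+V[:3,3]
    s=np.array([q[0],-q[1]])/-q[2]; s=s*(1+c['k1']*(s@s)); return K[0,0]*s[0]+K[0,2],K[1,1]*s[1]+K[1,2]
def blobs(im,lo,hi,amin=30):
    h=cv2.cvtColor(im,cv2.COLOR_RGB2HSV);m=cv2.inRange(h,np.array(lo),np.array(hi))
    n,l,s,c=cv2.connectedComponentsWithStats(m)
    return [(s[i].tolist(),c[i].round(1).tolist()) for i in range(1,n) if s[i][4]>=amin],m
E
python3 - <<'E'
from h import *
ims=[snap(n,n+'0.png')[0] for n in ('scene','side','wrist')]
for n in ('scene','side'):
    c=eyes.get_calibration(n);print(n,ray(c,320,200))
s=manip.get_state();print(s['position'],s['ee_rot'],s['contact_force'],s['clock'])
E
```

```text
pics
scene (array([-0.24901461,  0.54720657,  0.75479194]), array([ 0.63448148, -0.57184794, -0.52005351]))
side (array([ 0.09622452, -1.03222028,  0.84077782]), array([ 0.35683238,  0.73015871, -0.58278396]))
[5.74610087e-01 3.48745635e-05 2.41636219e-01] [-5.46952891e-04  7.07097644e-01  7.07115565e-01 -4.47256339e-04] [ 0.45915235  0.30138153 -1.36361928] 0.15
```

View pics/scene0.png

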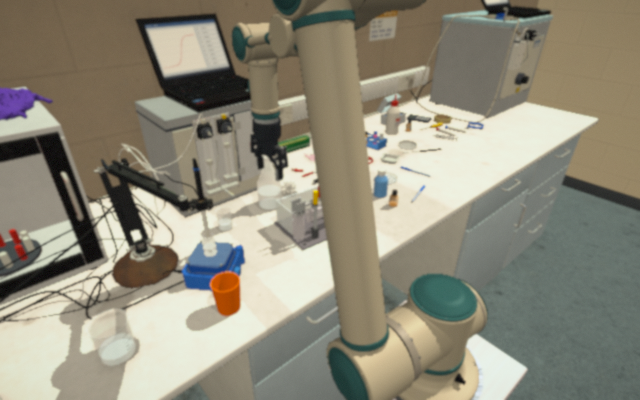

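View pics/side0.png

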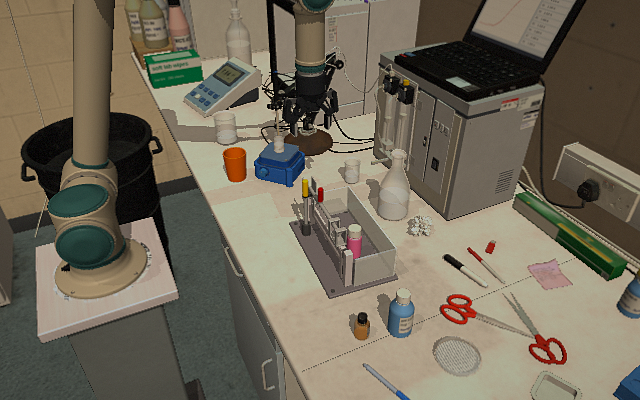

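The scene view shows the cup at (227,293) and the yellow pin handle at (317,197), partly behind the arm. The side view shows the pin handle at (306,187), the red knob at (321,195) and the guard plate with corners at about (290,228) and (397,280).

View pics/wrist0.png

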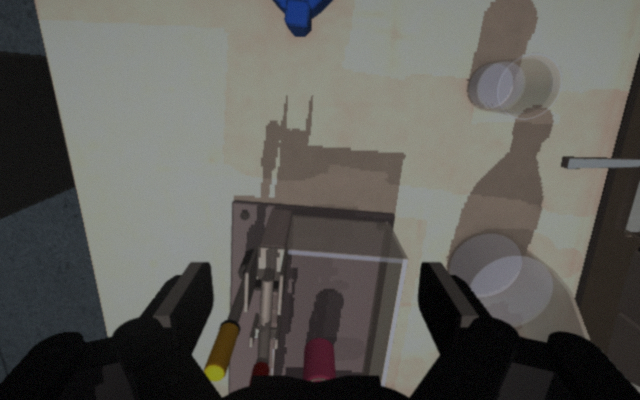

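```bash
python3 - <<'E'
from h import *
L={}
for n in ('scene','side','wrist'):
    im=cv2.imread(f'pics/{n}0.png')[:,:,::-1].copy()
    for nm,lo,hi in (('yel',(22,150,120),(34,255,255)),('org',(5,200,150),(14,255,255)),('red',(0,170,90),(4,255,255)),('red2',(172,150,90),(180,255,255))):
        print(n,nm,[(b[0],b[1]) for b in blobs(im,lo,hi,15)[0]][:12])
print(eyes.get_calibration('wrist')['view'].round(3).tolist() if hasattr(eyes.get_calibration('wrist')['view'],'round') else eyes.get_calibration('wrist')['view'])
E
```

```text
scene yel [([432, 122, 11, 5, 26], [437.5, 124.1]), ([313, 191, 5, 14, 51], [315.0, 197.5])]
scene org [([211, 273, 28, 42, 934], [226.2, 292.4])]
scene red [([392, 101, 6, 5, 20], [394.3, 102.8]), ([10, 230, 17, 30, 169], [17.8, 244.8]), ([0, 236, 5, 11, 29], [1.1, 242.3])]
scene red2 []
side yel [([404, 79, 5, 6, 16], [406.2, 81.5]), ([302, 179, 6, 18, 77], [304.9, 187.4]), ([558, 223, 32, 25, 65], [571.0, 232.6]), ([591, 247, 21, 15, 54], [600.6, 254.1])]
side org [([227, 148, 19, 34, 460], [235.0, 163.3])]
side red [([503, 98, 15, 4, 23], [510.8, 99.8]), ([318, 187, 5, 15, 68], [320.1, 194.4]), ([486, 242, 9, 12, 65], [490.0, 247.6]), ([468, 248, 14, 14, 50], [474.5, 254.0]), ([441, 295, 36, 29, 437], [458.9, 309.1]), ([530, 334, 37, 30, 415], [547.5, 349.9])]
side red2 [([347, 236, 15, 23, 176], [354.4, 247.1])]
wrist yel [([205, 365, 19, 16, 211], [214.3, 372.5])]
wrist org []
wrist red []
wrist red2 []
[[1.0, -0.001, -0.001, -0.574], [0.001, 0.951, -0.308, 0.04], [0.002, 0.308, 0.951, -0.38], [0.0, 0.0, 0.0, 1.0]]
```

The wrist view shows the plate's left-end corners at (233,200) and (395,213), the pin handle from (233,323) to its top at (215,373), the keeper cheeks near (265,285), and the red knob at the bottom edge at (262,370).

```bash
python3 - <<'E'
from h import *
C={n:eyes.get_calibration(n) for n in('scene','side','wrist')}
a=onz(C['wrist'],233,201,.008);b=onz(C['wrist'],395,213,.008)
print('corners',a,b,np.linalg.norm(b-a)); e=np.arctan2(*(b-a)[[1,0]]);print('yaw',e)
print('pin top wrist',onz(C['wrist'],214.5,372.5,.178),'side',onz(C['side'],305.0,180,.178))
print('handle ctr side', onz(C['side'],305,187.5,.154), tri(ray(C['side'],305,187.5),ray(C['scene'],315.5,197.5)))
print('knob side',onz(C['side'],320.3,194.5,.123+.0))
for n,u,v in(('scene',226.5,277),('side',235,152)): print('cup rim',n,onz(C[n],u,v,.09))
print('cup',tri(ray(C['scene'],226.3,292.5),ray(C['side'],235,164.5)))
R=lambda t:np.array([[np.cos(t),-np.sin(t)],[np.sin(t),np.cos(t)]])
print('origin from a',a[:2]-R(e)@[-.055,.15],'b',b[:2]-R(e)@[.125,.15])
E
```

```text
corners [ 0.48500369 -0.04507622  0.008     ] [ 0.66111707 -0.05902399  0.008     ] 0.17666483321547774
yaw -0.07903270128369057
pin top wrist [ 0.50555885 -0.11074458  0.178     ] side [ 0.50592424 -0.10914721  0.178     ]
handle ctr side [ 0.50649684 -0.10688234  0.154     ] (array([ 0.50352693, -0.1113681 ,  0.15604088]), [np.float64(0.0015706443543702017), np.float64(0.001570644354370198)])
knob side [ 0.54704873 -0.11146481  0.123     ]
cup rim scene [0.43850194 0.23592999 0.09      ]
cup rim side [0.43242285 0.24939346 0.09      ]
cup (array([0.42821951, 0.24615504, 0.04989962]), [np.float64(0.001861003554953062), np.float64(0.001861003554953199)])
origin from a [ 0.52798944 -0.19895028] b [ 0.52466468 -0.19868697]
```

>>> {"api": "drive_tool", "payload": {"rows": [[[0,0,0.186],[-0.86,-1.39,0],5.0],[[0,0,0.186],[-0.86,-1.39,0],5.0],[[0,0,0.186],[-0.86,-1.39,0],5.0],[[0,0,0.186],[-0.86,-1.39,0],5.0],[[0,0,0.186],[-0.86,-1.39,0],5.0],[[0,0,0.186],[-0.86,-1.39,0],5.0],[[0,0,0.186],[-0.86,-1.39,0],5.0],[[0,0,0.186],[-0.86,-1.39,0],5.0]], "force": 40}}

```text
clock: 1.15
position: [0.5057, -0.1116, 0.242]
ee_rot: [-0.0, 0.038, 0.999, 0.0]
contact_force: [0.6, 0.1, -0.2]
width: 0.0501
gripper_force: 0.0
```

```bash
python3 - <<'E'
from h import *
a,c=snap('wrist','w1.png');b,s=snap('side','s1.png')
st=manip.get_state();print(st['position'],st['ee_rot'],st['width'])
g,_=snap('scene','sc1.png')
cv2.imwrite('pics/v1.png',np.vstack([np.hstack([a[:,:,::-1][::1],])[:300*0+400][150:],cv2.resize(b[140:320,230:450,::-1],(640,340))])[:600])
print(blobs(a,(22,150,100),(34,255,255))[0],blobs(g,(22,150,100),(34,255,255))[0],blobs(g,(0,150,70),(5,255,255),10)[0])
E
```

```text
[ 0.50538961 -0.11208959  0.24209258] [-4.71042682e-04  4.23767102e-02  9.99101587e-01 -1.06032978e-04] 0.049936533673102385
[([302, 208, 25, 23, 439], [313.9, 218.4])] [([313, 191, 5, 14, 52], [315.0, 197.5])] [([392, 101, 6, 5, 25], [394.4, 102.8]), ([319, 187, 2, 8, 11], [319.7, 189.8]), ([9, 230, 18, 30, 199], [17.9, 245.0]), ([0, 236, 5, 11, 34], [1.4, 242.2])]
```

View pics/v1.png

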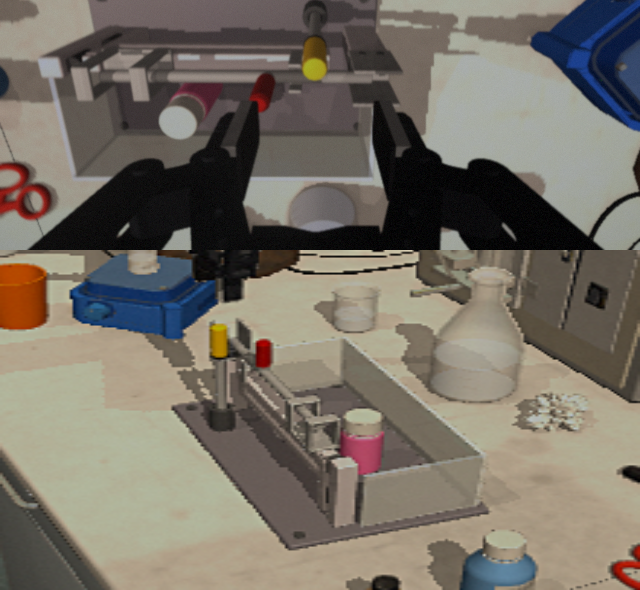

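The wrist view (v1 top) shows the pin's yellow end at (314,218) in full-image pixels and the knob's top end near (262,252). The side crop shows the pin upright in the sleeve and the red knob standing on the bolt, with the gate closed.

```bash
python3 - <<'E'
from h import *
w=cv2.imread('pics/w1.png')[:,:,::-1].copy();s=cv2.imread('pics/s1.png')[:,:,::-1].copy()
cw=eyes.get_calibration('wrist');cs=eyes.get_calibration('side')
print('pin',onz(cw,314.3,219,.178),)
b=blobs(w,(0,150,60),(6,255,255))[0];b2=blobs(w,(174,150,60),(180,255,255))[0];print(b,b2)
print(blobs(s,(0,150,70),(6,255,255))[0][:3])
# knob: top and bottom in wrist (center ends) with side
o=[tri(ray(cw,263.5,241),ray(cs,320.3,194.5))]
print(o)
print('cheek/other: knob top',tri(ray(cw,260,254),ray(cs,320.5,188)))
st=manip.get_state();print(st['position'])
E
```

```text
pin [ 0.50426114 -0.1122706   0.178     ]
[([250, 225, 20, 37, 300], [259.4, 246.6]), ([0, 314, 50, 55, 1100], [21.8, 344.1])] []
[([503, 98, 16, 5, 31], [510.3, 100.1]), ([318, 187, 5, 15, 72], [320.0, 194.3]), ([486, 242, 9, 12, 69], [490.1, 247.7])]
[(array([ 0.52799039, -0.14921747,  0.1522228 ]), [np.float64(0.0006037235491669766), np.float64(0.000603723549167034)])]
cheek/other: knob top (array([ 0.52847392, -0.14885741,  0.17104159]), [np.float64(0.0008500988097557121), np.float64(0.0008500988097558394)])
[ 0.50594611 -0.11139787  0.24215833]
```

>>> {"api": "drive_tool", "payload": {"rows": [[[0,0,0],[-0.1,-0.05,-1.3],3.0],[[0,0,0],[0,0,-2],3.0],[[0,0,0],[0,0,-2],3.0],[[0,0,0],[0,0,-2],3.0],[[0,0,0],[0,0,-1.2],3.0],[[0,0,0],[0,0,-0.7],3.0],[[0,0,0],[0,0,0],1.0],[[0,0,0],[0,0,0],1.0]], "force": 40}}

```text
clock: 2.3
position: [0.5056, -0.1118, 0.1508]
ee_rot: [0.001, 0.041, 0.999, -0.0]
contact_force: [-0.2, -0.0, -0.5]
width: 0.0145
gripper_force: 38.9
```

>>> {"api": "drive_tool", "payload": {"rows": [[[0,0,0],[0,0,0],1.0],[[0,0,0],[0,0,0.3],1.0],[[0,0,0],[0,0,0.7],1.0]]}}

```text
clock: 2.68
position: [0.5051, -0.1117, 0.1606]
ee_rot: [-0.0, 0.041, 0.999, 0.0]
contact_force: [0.8, 0.1, -0.3]
width: 0.0144
gripper_force: 38.9
```

>>> {"api": "drive_tool", "payload": {"rows": [[[0,0,0],[0,0,1.5],1.0],[[0,0,0],[0,0,2.5],1.0],[[0,0,0],[-1,0,3],1.0],[[0,0,0],[-2,2,3],1.0],[[0,0,0],[-2.5,4,1],1.0],[[0,0,0],[-2.0,4,0],1.0],[[0,0,0],[-1,5,0],1.0],[[0,0,0],[0,5,0],1.0]]}}

```text
clock: 3.68
position: [0.4195, 0.0895, 0.2719]
ee_rot: [0.001, 0.042, 0.999, 0.0]
contact_force: [0.4, 0.2, -0.2]
width: 0.0146
gripper_force: 39.1
```

>>> {"api": "drive_tool", "payload": {"rows": [[[0,0,0],[0,4,0],1.0],[[0,0,0],[0,3,0],1.0],[[0,0,0],[0,2,0],1.0],[[0,0,0],[0,1,0],1.0]]}}

```text
clock: 4.18
position: [0.4203, 0.1893, 0.2713]
ee_rot: [0.001, 0.041, 0.999, 0.0]
contact_force: [0.6, 0.2, -0.2]
width: 0.0142
gripper_force: 39.2
```

```bash
python3 - <<'E'
from h import *
st=manip.get_state();print(st['position'],st['width'])
a,c=snap('wrist','w2.png');g,cg=snap('scene');s,cs=snap('side')
cv2.imwrite('pics/v2.png',np.vstack([a[:,:,::-1],cv2.resize(np.hstack([g[180:330,170:290,::-1],s[100:250,170:290,::-1]]),(320,200)).repeat(2,1)]))
for im,cc in((a,c),(g,cg),(s,cs)):
    b,m=blobs(im,(3,190,90),(16,255,255),200);print(b)
    b=b[0][0]
    # rim extremes: widest row near top
    y0=b[1];r=[(y,np.flatnonzero(m[y,b[0]:b[0]+b[2]])) for y in range(y0,y0+b[3])]
    w=[(y,(x.min()+x.max())/2+b[0],x.max()-x.min()) for y,x in r if len(x)]
    k=max(w,key=lambda t:t[2]);yy=[t for t in w if t[2]>=k[2]-.5];v=np.mean([t[0] for t in yy]);u=np.mean([t[1] for t in yy])
    print('rim',u,v,onz(cc,u,v,.09))
    print([round(z,1) for z in proj(cc,np.array([.428,.246,.09]))])
E
```

```text
[0.4202619  0.18925772 0.27131078] 0.01416014229101377
[([341, 137, 77, 75, 3175], [378.9, 170.0])]
rim 379.0 171.0 [0.42347364 0.24608692 0.09      ]
[np.float64(379.0), np.float64(175.9)]
[([211, 273, 28, 42, 940], [226.1, 292.4])]
rim 224.5 283.0 [0.42304738 0.250291   0.09      ]
[np.float64(225.0), np.float64(281.1)]
[([223, 147, 23, 35, 656], [235.1, 163.8]), ([441, 295, 36, 29, 350], [459.1, 309.2]), ([530, 335, 37, 29, 303], [547.7, 349.7])]
rim 234.0 153.75 [0.42637555 0.24055052 0.09      ]
[np.float64(234.0), np.float64(152.8)]
```

View pics/v2.png

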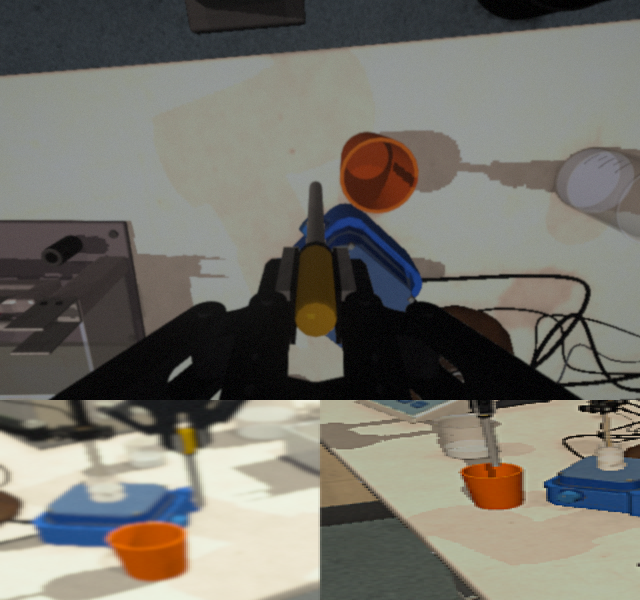

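The wrist view shows the pin held straight, its tip at (316,185), and the cup mouth centred at (379,172). The small crops show the cup standing clear in front of the blue stirrer.

>>> {"api": "drive_tool", "payload": {"rows": [[[0,0,0],[0.1,2.5,0],1.0],[[0,0,0],[0.1,2.2,0],1.0],[[0,0,0],[0,1.0,0],1.0],[[0,0,0],[0,0,-1.5],1.0],[[0,0,0],[0,0,-2.5],1.0],[[0,0,0],[0,0,-2.5],1.0],[[0,0,0],[0,0,-2.5],1.0],[[0,0,0],[0,0,-1.5],1.0]]}}

```text
clock: 5.32
position: [0.4212, 0.2438, 0.1634]
ee_rot: [-0.001, 0.042, 0.999, -0.001]
contact_force: [-0.1, 1.1, -1.0]
width: 0.0145
gripper_force: 39.2
```

>>> {"api": "drive_tool", "payload": {"rows": [[[0,0,0],[0,0,-1.0],1.0],[[0,0,0],[0,0,-0.6],1.0],[[0,0,0],[0,0,-0.3],1.0],[[0,0,0],[0,0,0],1.0]]}}

```text
clock: 5.82
position: [0.4224, 0.2454, 0.1466]
ee_rot: [0.0, 0.041, 0.999, 0.0]
contact_force: [-0.2, -0.5, -0.3]
width: 0.0147
gripper_force: 39.2
```

>>> {"api": "drive_tool", "payload": {"rows": [[[0,0,0],[0,0,-0.2],1.0],[[0,0,0],[0,0,-0.1],1.0],[[0,0,0],[0,0,0],1.0]]}}

```text
clock: 6.2
position: [0.4222, 0.2453, 0.1433]
ee_rot: [0.0, 0.041, 0.999, 0.0]
contact_force: [0.2, -0.0, -0.8]
width: 0.0143
gripper_force: 39.2
```

>>> {"api": "drive_tool", "payload": {"rows": [[[0,0,0],[0,0,0],2.2],[[0,0,0],[0,0,0],3],[[0,0,0],[0,0,0],5],[[0,0,0],[0,0,0],7],[[0,0,0],[0,0,0],8],[[0,0,0],[0,0,0],8]]}}

```text
clock: 6.95
position: [0.4222, 0.2453, 0.1433]
ee_rot: [-0.0, 0.041, 0.999, 0.0]
contact_force: [-0.3, -0.9, 0.3]
width: 0.0798
gripper_force: 0.0
```

```bash
python3 - <<'E'
from h import *
a,c=snap('wrist');g,cg=snap('scene');s,cs=snap('side')
cv2.imwrite('pics/v3.png',np.vstack([a[100:,:,::-1],cv2.resize(np.hstack([g[180:330,170:290,::-1],s[100:250,170:290,::-1]]),(480,300))[:, :].repeat(1,1) if 0 else cv2.resize(np.hstack([g[180:330,170:290,::-1],s[100:250,170:290,::-1]]),(640,300))]))
E
```

```text
(no output)
```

View pics/v3.png

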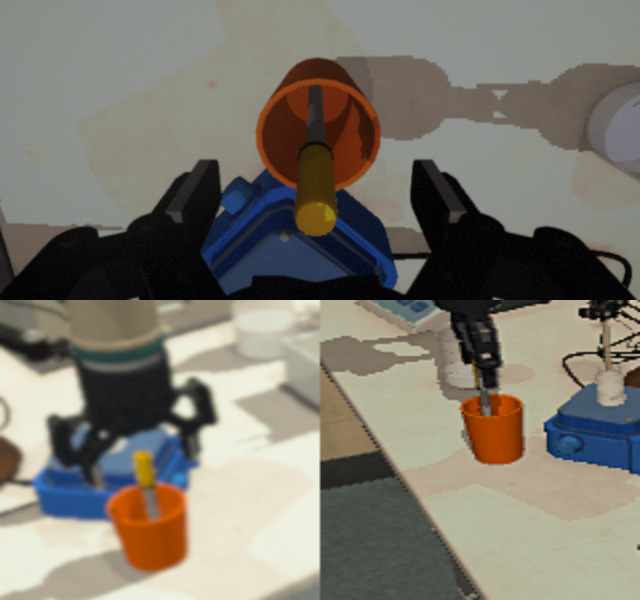

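The pin stands nearly upright in the cup with the fingers open clear of it. The cup hasn't moved.

>>> {"api": "drive_tool", "payload": {"rows": [[[0,0,0],[0,0,2],8],[[0,0,0],[0,0,3],8],[[0,0,0],[0,0,4],8],[[0,0,0],[0,0,4],8],[[0,0,0],[0,0,1.5],8],[[0,0,0],[-0.2,-2,0],8],[[0,0,0],[0,-4,0],8],[[0,0,-0.1],[0,-5,0],8]]}}

```text
clock: 8.1
position: [0.4197, 0.1346, 0.2872]
ee_rot: [-0.001, 0.092, 0.996, -0.0]
contact_force: [1.4, 0.5, 0.1]
width: 0.0796
gripper_force: 0.0
```

>>> {"api": "drive_tool", "payload": {"rows": [[[0,0,-0.184],[0,-5,0],6],[[0,0,-0.184],[1,-5,0],5],[[0,0,-0.184],[2,-5,0],5],[[0,0,-0.184],[2,-4,0],5],[[0,0,-0.184],[2,-3.5,-1],5],[[0,0,-0.184],[2,-3,-1],5],[[0,0,-0.184],[1.0,-2,-1],5],[[0,0,-0.183],[0.8,-0.9,-1],5]]}}

```text
clock: 9.1
position: [0.5281, -0.1499, 0.2464]
ee_rot: [-0.001, 0.738, 0.674, -0.001]
contact_force: [0.5, -0.2, 0.3]
width: 0.0498
gripper_force: 0.0
```

```bash
python3 - <<'E'
from h import *
a,c=snap('wrist','w4.png');st=manip.get_state();print(st['position'],st['ee_rot'],st['width'])
s,cs=snap('side');g,cg=snap('scene')
print(blobs(a,(0,150,60),(6,255,255))[0],blobs(s,(0,150,70),(6,255,255))[0][:3])
print(blobs(s,(22,150,100),(34,255,255))[0],blobs(g,(22,150,100),(34,255,255))[0])
for p in ([.528,-.149,.17],[.528,-.149,.152],[.528,-.149,.132]): print(proj(c,np.array(p)))
cv2.imwrite('pics/v4.png',np.vstack([a[:,:,::-1],cv2.resize(np.hstack([g[180:330,170:290,::-1],s[100:250,170:290,::-1]]),(640,200))]))
E
```

```text
[ 0.52840377 -0.15035198  0.24494022] [-0.00150135  0.73959349  0.67305129 -0.00108783] 0.05013930406011221
[([308, 191, 20, 30, 369], [317.7, 208.7]), ([595, 298, 16, 39, 345], [602.3, 316.6]), ([631, 309, 9, 14, 79], [636.2, 315.6]), ([440, 390, 30, 10, 166], [453.5, 395.2])] [([503, 98, 16, 5, 31], [510.3, 100.1]), ([318, 187, 5, 15, 72], [320.0, 194.3]), ([486, 242, 9, 12, 68], [490.1, 247.6])]
[([227, 130, 6, 14, 35], [229.7, 136.9]), ([558, 223, 21, 17, 61], [568.5, 230.4]), ([591, 246, 21, 16, 56], [600.3, 253.7])] [([221, 256, 7, 18, 79], [223.6, 264.4])]
(np.float64(315.6263312013762), np.float64(212.1653850374741))
(np.float64(315.6692080661546), np.float64(202.7448734343975))
(np.float64(315.7101645962355), np.float64(193.74824309927152))
```

View pics/v4.png

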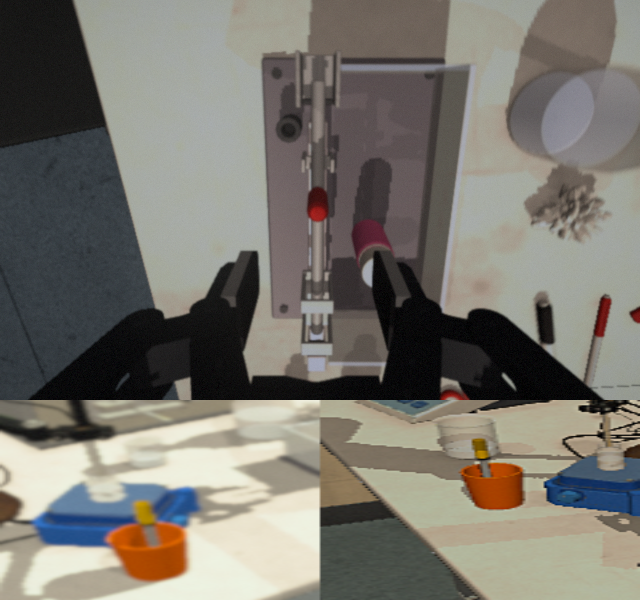

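The wrist view shows the red knob centred at (318,208), midway between the fingers. The gate runs straight up the image with the keeper cheeks at (318,75). The pin leans slightly but stands in the cup.

>>> {"api": "drive_tool", "payload": {"rows": [[[0,0,0],[0.1,0.05,-2],5],[[0,0,0],[0,0,-2.5],5],[[0,0,0],[0,0,-2.5],5],[[0,0,0],[0,0,-1.5],5],[[0,0,0],[0,0,-0.8],4],[[0,0,0],[0,0,-0.2],3],[[0,0,0],[0,0,0],2],[[0,0,0],[0,0,0],1]], "force": 40}}

```text
clock: 10.25
position: [0.5294, -0.1483, 0.154]
ee_rot: [0.0, 0.736, 0.677, 0.0]
contact_force: [-0.6, -0.4, 1.0]
width: 0.0125
gripper_force: 38.9
```

>>> {"api": "drive_tool", "payload": {"rows": [[[0,0,0],[0,0,0],1],[[0,0,0],[0,0,0],1]]}}

```text
clock: 10.5
position: [0.5294, -0.1482, 0.1538]
ee_rot: [0.0, 0.736, 0.677, 0.0]
contact_force: [-1.4, 0.5, 1.4]
width: 0.0126
gripper_force: 39.0
```

>>> {"api": "drive_tool", "payload": {"rows": [[[0,0,0],[0,-0.1,0.3],1],[[0,0,0],[0,-0.15,0.4],1],[[0,0,0],[0,-0.12,0.35],1],[[0,0,0],[0,0,0],1]]}}

```text
clock: 11.0
position: [0.5289, -0.1521, 0.1636]
ee_rot: [-0.0, 0.736, 0.677, -0.0]
contact_force: [-2.0, -0.8, -4.6]
width: 0.0129
gripper_force: 39.0
```

>>> {"api": "drive_tool", "payload": {"rows": [[[0,0,0],[-0.03,-0.4,0.05],1],[[0,0,0],[-0.06,-0.7,0],1],[[0,0,0],[0,0,0],1]]}}

```text
clock: 11.38
position: [0.528, -0.1638, 0.1642]
ee_rot: [0.0, 0.736, 0.677, -0.001]
contact_force: [-0.6, -1.2, -4.7]
width: 0.0125
gripper_force: 39.0
```

>>> {"api": "drive_tool", "payload": {"rows": [[[0,0,0],[-0.06,-0.7,0],1],[[0,0,0],[-0.06,-0.7,0],1],[[0,0,0],[-0.06,-0.7,0],1],[[0,0,0],[-0.04,-0.5,0],1],[[0,0,0],[-0.02,-0.2,0],1],[[0,0,0],[0,0,0],1]]}}

```text
clock: 12.12
position: [0.5258, -0.1914, 0.1642]
ee_rot: [0.0, 0.736, 0.677, -0.0]
contact_force: [-1.5, -0.7, -3.8]
width: 0.0126
gripper_force: 39.0
```

```bash
python3 - <<'E'
from h import *
a,c=snap('wrist');s,cs=snap('side')
print(manip.get_state()['position'],manip.get_state()['contact_force'])
cv2.imwrite('pics/v5.png',np.vstack([a[:300,:,::-1],cv2.resize(s[140:300,230:450,::-1],(640,300))]))
E
```

```text
[ 0.52575373 -0.19140458  0.16421431] [-1.04240176 -0.66823513 -4.63972636]
```

View pics/v5.png

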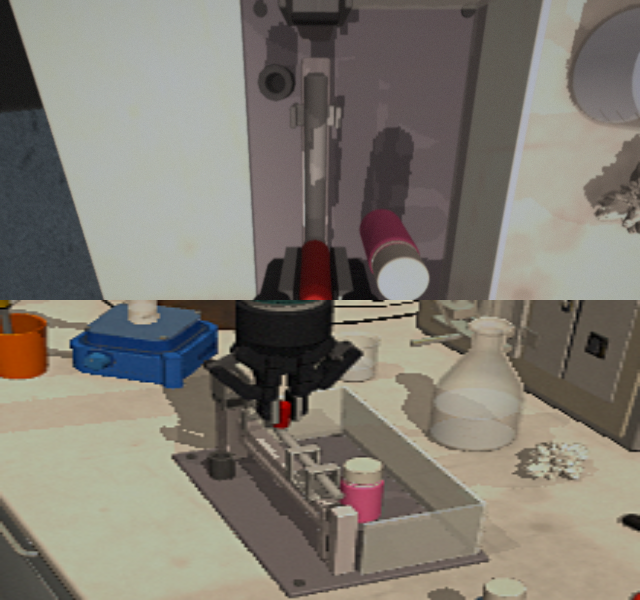

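The bolt's nose end is at (316,60), clear of the keeper at the top of the image. The knob is gripped at (316,270), and the pink bottle is standing undisturbed.

>>> {"api": "drive_tool", "payload": {"rows": [[[0,0,0],[-0.01,-0.15,0],1],[[0,0,0],[-0.01,-0.1,0],1],[[0,0,0],[0,0,0],1]]}}

```text
clock: 12.6
position: [0.5258, -0.1919, 0.1645]
ee_rot: [-0.001, 0.736, 0.677, 0.001]
contact_force: [-0.6, 5.7, -1.6]
width: 0.0124
gripper_force: 39.2
```

```bash
python3 - <<'E'
from h import *
s=manip.get_state();p=np.array(s['position']);print(p,s['contact_force'])
H=np.array([.5265,-.199])+np.array([[np.cos(-.079),.0789],[-.0789,np.cos(.079)]])@[0,-.11]
r=p[:2]-H;print('hinge',H,'r',r,np.linalg.norm(r))
q=r
for k in range(1,17):
    t=np.radians(20)*k/16;n=np.array([[np.cos(t),-np.sin(t)],[np.sin(t),np.cos(t)]])@r
    if k%4==0: print(k,(n-r)*100,'step',(n-q)/4*100);q=n
E
```

```text
[ 0.52577941 -0.19186037  0.16447993] [-0.61113971  5.71667568 -1.59896868]
hinge [ 0.517821   -0.30865692] r [0.00795841 0.11679656] 0.11706738101728019
4 [-1.02097747  0.02491751] step [-0.25524437  0.00622938]
8 [-2.04024152 -0.03924385] step [-0.25481601 -0.01604034]
12 [-3.05003493 -0.19199577] step [-0.25244835 -0.03818798]
16 [-4.04267256 -0.43217572] step [-0.24815941 -0.06004499]
```

>>> {"api": "drive_tool", "payload": {"rows": [[[0,0,0.0218],[-0.26,0.005,0],1],[[0,0,0.0218],[-0.26,0.005,0],1],[[0,0,0.0218],[-0.26,0.005,0],1],[[0,0,0.0218],[-0.26,0.005,0],1],[[0,0,0.0218],[-0.26,-0.015,0],1],[[0,0,0.0218],[-0.26,-0.015,0],1],[[0,0,0.0218],[-0.26,-0.015,0],1],[[0,0,0.0218],[-0.26,-0.015,0],1]]}}

```text
clock: 13.6
position: [0.5069, -0.1921, 0.1652]
ee_rot: [0.001, 0.674, 0.739, 0.003]
contact_force: [2.8, 6.7, -1.3]
width: 0.0125
gripper_force: 39.4
```

>>> {"api": "drive_tool", "payload": {"rows": [[[0,0,0.0218],[-0.255,-0.035,0],1],[[0,0,0.0218],[-0.255,-0.035,0],1],[[0,0,0.0218],[-0.255,-0.035,0],1],[[0,0,0.0218],[-0.255,-0.035,0],1],[[0,0,0.0218],[-0.255,-0.06,0],1],[[0,0,0.0218],[-0.255,-0.06,0],1],[[0,0,0.0218],[-0.25,-0.06,0],1],[[0,0,0.0218],[-0.25,-0.06,0],1]]}}

```text
clock: 14.6
position: [0.4861, -0.1954, 0.1651]
ee_rot: [0.0, 0.607, 0.795, 0.003]
contact_force: [1.6, 7.6, -1.2]
width: 0.0123
gripper_force: 39.4
```

>>> {"api": "drive_tool", "payload": {"rows": [[[0,0,0],[0,0,0],1],[[0,0,0],[0,0,0],1],[[0,0,0],[0,0,0],1],[[0,0,0],[0,0,0],1]]}}

```text
clock: 15.1
position: [0.486, -0.1954, 0.165]
ee_rot: [0.0, 0.607, 0.794, 0.003]
contact_force: [2.0, 7.7, -1.0]
width: 0.0122
gripper_force: 39.4
```

```bash
python3 - <<'E'
from h import *
a,c=snap('wrist');s,cs=snap('side');g,_=snap('scene')
st=manip.get_state();p=np.array(st['position']);r=p[:2]-[.5178,-.3087]
print(p,st['contact_force'],st['qd'].round(4) if hasattr(st['qd'],'round') else st['qd'],np.degrees(np.arctan2(r[1],r[0])-np.arctan2(.1168,.00796)),np.linalg.norm(r))
cv2.imwrite('pics/v6.png',np.vstack([a[:300,:,::-1],np.hstack([cv2.resize(s[140:290,230:430,::-1],(400,300)),cv2.resize(s[100:200,190:270,::-1],(240,300))])]))
E
```

```text
[ 0.48594856 -0.19536753  0.16497546] [ 1.25557403  7.07800668 -1.62444146] [ 0.001  -0.001   0.0001  0.0006  0.0016 -0.0027] 19.59643130975081 0.11772324368031914
```

View pics/v6.png

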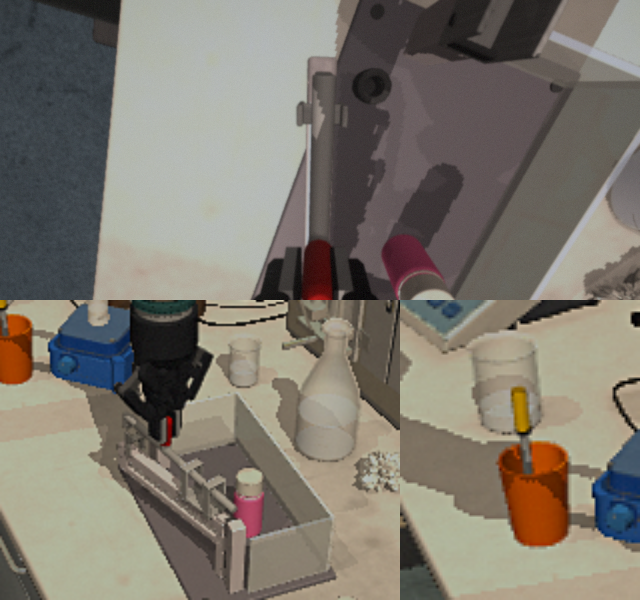

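The gate is about 19.6° open and still, with the knob gripped at (318,270) and the bolt drawn to its end stop. The pin stands in the cup and the pink bottle hasn't moved.

```bash
python3 -c "
from rig import job
print(job.sign_off())"
```

```text
the job is handed in; nothing more can be done
None
```

I handed the job in at about 15 s: the pin is standing in the orange cup, leaning slightly; the bolt is drawn back to its end stop; and the red knob is still gripped, holding the gate still at about 20° open. I kept clear of the three bottles.

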